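Back off the knurled clamp wheel and swing the strap off the board

ROBOT

A 7-joint arm with a two-finger parallel gripper is mounted at the origin on a cart in front of the work surface, level with it; the furniture and walls round the work are solid. World frame = base frame: x ahead of the robot, y to its left, z up, the work surface at z = 0. Lengths are in m, angles in rad, forces in N, time in s.
With the tool pointing down it reaches from about 0.425 to 0.875 m from the base axis. Payload 8.4 kg.
Tool frame: the origin (TCP) lies midway between the tips of the shut fingers; the grasp point (between the pads) lies 19 mm behind it; z points along the fingers, y is the direction in which the jaws open and shut (so a half turn about z gives the same grasp; the last joint's range is limited). The gripper opens to 85 mm and grips with 20 to 120 N. Pads are 22 mm wide; open, the fingers measure 114 mm over their backs; the gripper's body (76 mm by 85 mm) begins 54 mm behind the grasp point. The pads swing forward as they close: fully open they stand 13 mm farther back than shut.
Start: joints at [1.12, 0.333, 0.04, 1.465, -0.013, 1.343, -0.059], TCP at [0.224, -0.61, 0.231] pointing down, gripper open.
Joint ranges: [-2.58, 2.58], [-0.38, 2.09], [-1.3, 1.39], [0.25, 2.4], [-1.5, 4.64], [0.08, 2.09], [-2.65, 2.65]. Speed limits (rad/s): [2.22, 2.22, 2.79, 2.79, 3.14, 3.14, 3.14].

INTERFACE

Orientations are given as a unit quaternion [w, x, y, z].
In Python, from workcell import state, eyes, ticket, spotter gives the robot as it stands.
- The arm moves only by the tool servo_tool, never from a script. Its argument "increments" is a list that holds one entry, the list of rows, each a list of 7 numbers: the shift along the tool's x, y, z in cm, then the turn, a rotation vector about the tool's x, y, z in degrees, then the opening, from 0 (shut) to 1 (fully open). In form: [[[tx, ty, tz, ax, ay, az, jaw], ...]]. A call has 1 to 20 rows; each row is the pose to reach, as a shift and turn from the pose measured when the call began, along the tool's axes at that moment; what a row does not reach only later rows make up. A row lasts 1/8 s, in which the tool goes at most 62.5 mm and 10.7 degrees, less where a joint would pass 70% of its speed; a pose out of reach is approached as far as the arm can. A call with a gripper value outside its range is refused whole. The fingers move at their own pace and stop on an object; the grip force is fixed at half the most. Time passes only in rows, so rows that repeat a pose let the fingers close. It gives the time, the measured TCP pose, the force and the opening at its end, in the units of the state.
- state(): the state, without advancing time (a new reading comes with each control period).
- eyes.capture(name): name is "side" or "top" or "wrist"; returns (picture, depth): 420x560x3 uint8, red, green, blue; 420x560 float32, m along the optical axis (not along the pixel's ray), 0 where there is no reading.
- eyes.camera_model(name): a dict with "mtx" (3x3 intrinsics, pixels), "k1" (the pictures are not rectified: a ray, as slopes to the right and down, at radius r is drawn at 1 + k1 r^2 times it, then the intrinsics apply), "rvec" (rotation vector, rad) and "tvec" (3), from world to camera coordinates, as OpenCV has them; the wrist camera has in their place "T_tool_cam" (4x4, takes a point from camera to tool coordinates, whose origin is the TCP and whose axes are the flange's). Camera axes: x right, y down, z forward; pixel columns grow to the right and rows downward; lengths in m; the calibration is good to about 2 mm. A picture is of the moment at which its call begins: read the wrist's pose just before it. camera_model takes no time and is no camera call.
- ticket.hand_in(): hands the job in, once; it reports no verdict.
Trained networks look in the newest picture that a camera, given by its name, has taken for a name from the list of things; names that differ only in an ending like _2 or _b are one class to them, and where a whole thing is asked for, a point or a joint stands for the part that bears it (a point fixed in the world has none). Each returns a list of dicts, best first, with "p" (0 to 1); they miss things now and then, are a little off and sometimes report something else, mostly with a low value. They report only what shows in the picture. A call takes as long as a camera call.
- spotter.find_in(camera, query): "point" ([row, column] as shares, 0 to 1, of the picture: columns of its width, rows of its height, amid what is visible of it).
- spotter.spot_point(camera, query): "point" ([row, column] as shares, 0 to 1, of the picture: columns of its width, rows of its height: a listed point, or the origin of a listed thing).
The state is a dict: "time_s": time; "joint_pos": joint angles; "qd": joint speeds; "effort": joint torques, N m; "eef_pos": TCP position; "eef_rot": TCP orientation; "force": force on the tool from outside, world axes, zero at the start; "wrist_torque": the same for the moment, N m; "width": opening from 0.0 (shut) to 1.0 (fully open).
Only numpy, scipy, OpenCV 4.12 (cv2) and the standard library are available. Lean on these libraries where they do the work, as an engineer would, in place of code of your own. Each camera call takes 0.05 s, during which the arm holds its last target.

TASK

Free the board in the holding jig: with a fingertip against the knurled rim of the clamp wheel, roll the wheel counter-clockwise (seen from above) two full turns, so that the next blank can be clamped with the same two turns. Then push the loosened strap round with the fingertip about a quarter turn, to either side, until it stands right off the board. Grasp and lift nothing, and leave the board lying in its jig and the tools around it where they are.

Things in the scene. Friction and masses are not known exactly. Their poses are not given: they have to be found in the camera images.
- jig: the holding jig, screwed down: a plywood base 215 x 335 x 18 mm with two low wooden cleats (tops 31 mm above the bench), a steel stud standing upright on it, and on the stud the swing strap and the clamp wheel. Origin on the stud's axis at bench height; z up. The base reaches from -107 to +108 mm in x and from -85 to +250 mm in y; the board lies on the +y side of the stud, cleats along its +x and +y edges. The stud's tip is 118 mm above the bench
- wheel_center (a point): centre of the clamp wheel (a knurled aluminium wheel nut on the stud, axis upright), on its axis and half-way up the rim; 91 mm above the bench while clamped. The rim is 18 mm high (9 mm above and below this point) and 84 mm across its 36 small upright ridges: too wide to be gripped. It is open all round; the strap's top is 23 mm below this point. The wheel rises 3 mm a turn as it is loosened, and the strap rises with it
- wheel_nut (a joint): turn of the clamp wheel, rad: 0 = clamped (start), growing as it turns counter-clockwise seen from above (loosening); two full turns = 12.57; the thread ends at 4 turns. It stays where it is left and takes about 0.08 N m (2 N at the rim). A dark crank hole in its web, 23 mm from the axis, lies on the jig's -x side at the start and comes back there after each full turn
- strap (a joint): swing of the strap about the stud, rad: 0 = straight along the jig's +y, over the board; positive is counter-clockwise seen from above (nose toward the jig's -x, roughly toward the robot). Starts within 0.25 of 0, can swing to 1.9 either way and stays where it is left (about 0.06 N m). Clear of the board from 1.2 on, either way. While clamped, a sprung foot under it presses the board with about 40 N and holds it; the foot is free after half a turn of the wheel
- strap_nose (a point): a point on the strap, a flat steel bar 28 mm wide and 10 mm thick: on its centre line half-way up its thickness, 112 mm from the stud's axis and 13 mm short of its rounded nose. 63 mm above the bench while clamped, 6 mm higher after two turns; below it the board's top is 39 mm above the bench. The foot under the strap, 26 mm across, lies 92 mm from the stud's axis; the wheel covers the strap out to 42 mm
- board_mid (a point): the shaped wooden board, 179 x 155 x 21 mm, loose, lying on the jig's base under the strap's foot; point at its centre, half-way up. Must stay there
- sander_mid (a point): sanding block, 60 x 97 x 26 mm, loose on the bench right of the jig; point at its centre. To be left alone
- tape_mid (a point): tape measure, 94 x 139 x 41 mm, loose on the bench right of the jig; point at its centre. To be left alone
- rasp_mid (a point): file with a black handle, 22 x 250 x 20 mm, loose on the bench in front of the jig; point at its centre. To be left alone

How it is judged:
By the outcome, as a careful person would: the job done as asked, in the order asked, and still so for the second after the job is handed in, with the robot touching nothing.
It also fails if it takes over 58 s, if anything falls off the work surface, if the arm or the gripper's body presses on something with over 40 N, if the wrist force passes 120 N, or if a joint passes its speed limit or range.

## Working session

There is one attempt and no reset: what is moved stays moved. The work goes in short steps, Python scripts to look and compute and a tool call to move; the robot and the scene stay as the last step left them, time stands still between calls to the robot, and variables do not carry over. Pictures are saved under pics/ and viewed, and the job is handed in when it is done.

Besides the shell and the picture viewer there is one more tool, called after "Emit:" in YAML: its name, and indented under it one key for each argument. servo_tool: Moves the arm, as the interface text tells. Its arguments: {"type":"object","properties":{"increments":{"type":"array"}},"required":["increments"]}

```bash
mkdir -p pics; ls; python3 - <<'E'
from workcell import state, eyes, ticket, spotter
import cv2
print(state())
for n in ("top","side"):
    p,d=eyes.capture(n); cv2.imwrite(f"pics/{n}0.png",p[:,:,::-1]); print(n,eyes.camera_model(n))
    for q in ("wheel_center","strap_nose","jig","board_mid"):
        print(q,[(r["point"],r["p"]) for r in spotter.spot_point(n,q)[:2]])
print(eyes.camera_model("wrist"))
E
```

```text
pics
{'time_s': 0.0, 'joint_pos': array([ 1.11976593,  0.33389375,  0.03985867,  1.4662613 , -0.01339966,
        1.34329765, -0.05849427]), 'qd': array([-1.63665730e-04,  6.66867842e-05, -2.07050991e-03,  1.85189894e-04,
       -5.63774942e-04, -8.13763435e-04, -4.63265926e-04]), 'effort': array([-3.27842563e-04, -6.58556056e+01,  1.36518661e+00, -4.05573785e+01,
        1.67379255e-02,  1.25345564e-02, -8.52399069e-06]), 'eef_pos': array([ 0.22382755, -0.60976664,  0.23043702]), 'eef_rot': array([-7.74143752e-04,  9.84566208e-01,  1.75010706e-01, -1.90016995e-04]), 'force': array([-0.5171076 , -1.45453562, -0.0038943 ]), 'wrist_torque': array([ 0.0416872 , -0.01868507,  0.01034832]), 'width': 1.000957968662896}
top {'mtx': array([[403.33768572,   0.        , 284.19689367],
       [  0.        , 403.33768572, 211.04268141],
       [  0.        ,   0.        ,   1.        ]]), 'k1': -0.02939251952716332, 'rvec': array([ 2.18981515, -2.17735019,  0.12837964]), 'tvec': array([-0.00112019,  0.56718765,  0.90863738])}
wheel_center [([0.429, 0.4639], 0.82)]
strap_nose [([0.4286, 0.3702], 
[... 375 characters left out ...]
2278, 0.10095284, 0.78076334])}
wheel_center []
strap_nose [([0.5702, 0.3929], 0.75)]
jig [([0.5693, 0.4391], 0.75)]
board_mid [([0.6112, 0.3686], 0.86)]
{'mtx': array([[310.87647561,   0.        , 278.99592897],
       [  0.        , 310.87647561, 213.17267124],
       [  0.        ,   0.        ,   1.        ]]), 'k1': 0.012766192675114175, 'T_tool_cam': array([[-9.43607075e-05, -9.53798239e-01, -3.00447850e-01,
         7.70348180e-02],
       [ 9.99999914e-01,  3.15108509e-05, -4.14100796e-04,
         1.39869855e-03],
       [ 4.04435977e-04, -3.00447863e-01,  9.53798154e-01,
        -1.42465954e-01],
       [ 0.00000000e+00,  0.00000000e+00,  0.00000000e+00,
         1.00000000e+00]])}
```

View pics/top0.png

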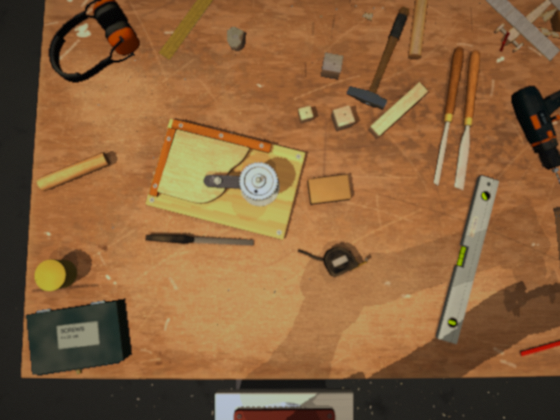

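View pics/side0.png

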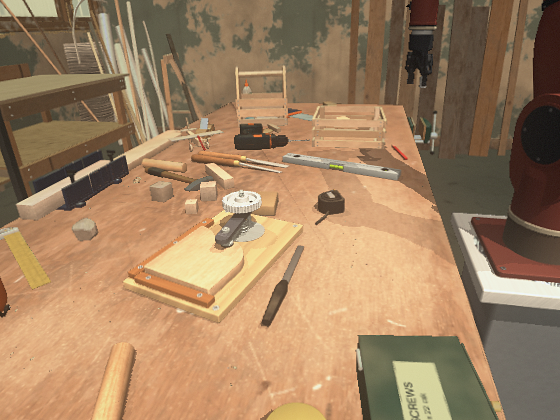

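```bash
cat > h.py <<'E'
import numpy as np, cv2
from scipy.spatial.transform import Rotation as R
from workcell import state, eyes, ticket, spotter
def ray(n,rc,shares=True):
    m=eyes.camera_model(n); v,u=rc
    if shares: v*=420; u*=560
    K=m["mtx"]; x=cv2.undistortPoints(np.array([[[u,v]]],float),K,np.array([m["k1"],0,0,0.]))[0,0]
    Rm=cv2.Rodrigues(m["rvec"])[0]; o=-Rm.T@m["tvec"]; d=Rm.T@np.array([x[0],x[1],1])
    return o,d
def atz(n,rc,z,shares=True):
    o,d=ray(n,rc,shares); return o+d*(z-o[2])/d[2]
def proj(n,P):
    m=eyes.camera_model(n)
    return cv2.projectPoints(np.array(P,float).reshape(-1,3),m["rvec"],m["tvec"],m["mtx"],np.array([m["k1"],0,0,0.]))[0][:,0]
E
python3 - <<'E'
from h import *
print("wheel",atz("top",[.429,.4639],.091)); print("nose",atz("top",[.4286,.3702],.063))
print("jig",atz("top",[.4412,.4579],0),atz("top",[.4274,.4595],0)); print("board",atz("top",[.4093,.3596],.0285))
print("nose s",atz("side",[.5702,.3929],.063)); print("board s",atz("side",[.6112,.3686],.0285)); print("jig s",atz("side",[.5693,.4391],0))
E
```

```text
wheel [0.62809392 0.05693967 0.091     ]
nose [0.63235976 0.17542153 0.063     ]
jig [0.63127855 0.06840516 0.        ] [0.64536421 0.06641642 0.        ]
board [0.65728953 0.19554228 0.0285    ]
nose s [0.63307116 0.17685736 0.063     ]
board s [0.66001198 0.18901653 0.0285    ]
jig s [0.62102841 0.06459018 0.        ]
```

The top view shows the wheel at about (259,182) with the strap pointing left to (205,181). The board is at upper left, the sander at (329,189), the tape at (340,260) and the rasp at (200,239). Next I'll refine the wheel centre from depth and get the jig's yaw.

```bash
python3 - <<'E'
from h import *
p,d=eyes.capture("top")
m=eyes.camera_model("top");K=m["mtx"];Rm=cv2.Rodrigues(m["rvec"])[0]
v,u=np.mgrid[0:420,0:560]
x=cv2.undistortPoints(np.stack([u,v],-1).reshape(-1,1,2).astype(float),K,np.array([m["k1"],0,0,0.])).reshape(420,560,2)
P=(np.concatenate([x,np.ones((420,560,1))],-1)*d[...,None]-m["tvec"])@Rm
roi=(np.hypot(P[...,0]-.628,P[...,1]-.057)<.08)&(d>0)
w=roi&(P[...,2]>.085)&(P[...,2]<.106)
X=P[w][:,:2]
(c,r)=cv2.minEnclosingCircle(X.astype(np.float32)); print("n",len(X),"circle",c,r,"mean",X.mean(0),"z med",np.median(P[w][:,2]))
ps=roi&(P[...,2]>.107); print("stud",P[ps].mean(0) if ps.any() else None, ps.sum())
roi2=(np.hypot(P[...,0]-.63,P[...,1]-.1)<.16)&(d>0)
s=roi2&(P[...,2]>.058)&(P[...,2]<.075)&(P[...,1]>.11); print("strap",P[s].mean(0),s.sum(), cv2.fitLine(P[s][:,:2].astype(np.float32),cv2.DIST_L2,0,.001,.001).ravel())
# base corners from picture
for rc in [(204,148),(237,285),(151,306),(120,172)]: print(rc,atz("top",rc,.018,False))
c=cv2.resize(p[100:260,130:370],None,fx=3.3,fy=3.3,interpolation=cv2.INTER_CUBIC); cv2.imwrite("pics/topz.png",c[:,:,::-1])
E
```

```text
n 1114 circle (0.6249038577079773, 0.05965535342693329) 0.042055949568748474 mean [0.62431724 0.0594607 ] z med 0.09767677022653956
stud [0.62414825 0.05960601 0.11492266] 25
strap [0.62842892 0.1447712  0.06779552] 393 [0.05616743 0.9984214  0.62842894 0.14477119]
(204, 148) [0.58238392 0.32010373 0.018     ]
(237, 285) [ 5.07349275e-01 -2.32979757e-04  1.80000000e-02]
(151, 306) [ 0.71192021 -0.04932223  0.018     ]
(120, 172) [0.78444846 0.27073993 0.018     ]
```

View pics/topz.png

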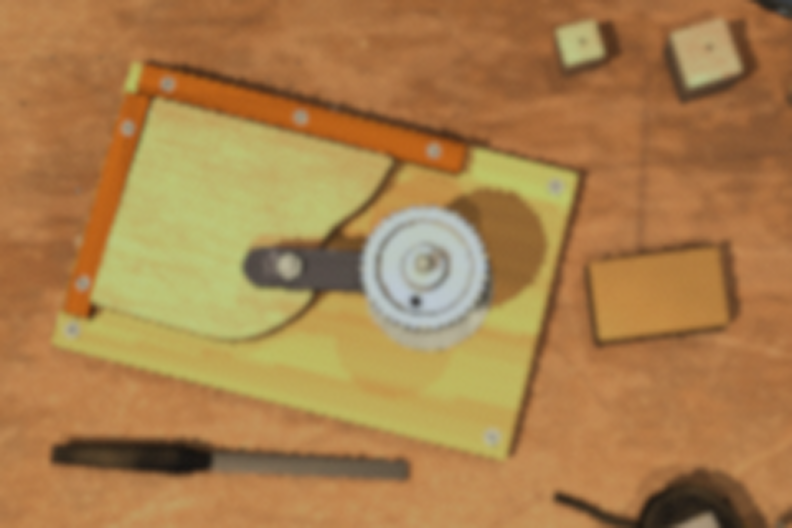

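The wheel centre is at (0.6245, 0.0596) and the jig's yaw is about -13°. The strap starts near +0.17 rad and the dark hole shows on the jig's -x side. Next is the approach, with the fingers shut, to the right (-y) side of the wheel.

```bash
cat >> h.py <<'E'
C=np.array([.6245,.0596])
def rows(W,yaw=90.,jaw=0,nd=2):
    s=state(); p=s["eef_pos"]; q=s["eef_rot"]; Rt=R.from_quat([q[1],q[2],q[3],q[0]])
    tgt=R.from_euler('z',yaw,degrees=True)*R.from_euler('x',180,degrees=True)
    rv=np.degrees((Rt.inv()*tgt).as_rotvec())
    print("t",round(s["time_s"],2),"pos",p.round(4),"F",s["force"].round(2),"rv",rv.round(1))
    o=[]
    for w in W:
        o.append([float(round(z,nd)) for z in Rt.inv().apply(np.array(w)-p)*100]+[float(round(z,1)) for z in rv]+[jaw])
    print(str(o).replace(" ",""))
E
python3 -c "
from h import *
rows([[.6245,-.03,.23],[.6245,-.03,.13]])"
```

```text
t 0.55 pos [ 0.224  -0.6101  0.2313] F [0.22 0.14 0.14] rv [ -0.   -0.  -69.8]
[[57.59,-40.66,0.13,-0.0,-0.0,-69.8,0],[57.59,-40.66,10.13,-0.0,-0.0,-69.8,0]]
```

Emit:
servo_tool:
  increments:
    - [[57.6, -40.7, 0, 0, 0, -69.8, 0], [57.6, -40.7, 0, 0, 0, -69.8, 0], [57.6, -40.7, 0, 0, 0, -69.8, 0], [57.6, -40.7, 0, 0, 0, -69.8, 0], [57.6, -40.7, 0, 0, 0, -69.8, 0], [57.6, -40.7, 0, 0, 0, -69.8, 0], [57.6, -40.7, 0, 0, 0, -69.8, 0], [57.6, -40.7, 0, 0, 0, -69.8, 0], [57.6, -40.7, 0, 0, 0, -69.8, 0], [57.6, -40.7, 0, 0, 0, -69.8, 0], [57.6, -40.7, 0, 0, 0, -69.8, 0], [57.6, -40.7, 0, 0, 0, -69.8, 0], [57.6, -40.7, 8, 0, 0, -69.8, 0], [57.6, -40.7, 8, 0, 0, -69.8, 0], [57.6, -40.7, 8, 0, 0, -69.8, 0]]

```text
time_s: 2.42
eef_pos: [0.6236, -0.0307, 0.1508]
eef_rot: [-0.001, 0.708, 0.706, -0.001]
force: [-0.2, -0.4, 0.1]
width: -0.006
```

```bash
python3 -c "
from h import *
s=state();print(s['eef_pos'],s['joint_pos'].round(2),s['force'])
p,d=eyes.capture('wrist'); cv2.imwrite('pics/w1.png',p[:,:,::-1])
rows([[.6245,-.02,.13],[.6245,-.02,.087]])"
```

```text
[ 0.62364705 -0.03070609  0.15080369] [ 0.39  0.38 -0.52  1.61  0.2   1.21 -0.17] [-0.18054939 -0.40365154  0.10287683]
t 2.48 pos [ 0.6247 -0.0305  0.1525] F [-0.08 -0.37  1.53] rv [ 0.   0.  -0.1]
[[1.05,-0.02,2.25,0.0,0.0,-0.1,0],[1.05,-0.02,6.55,0.0,0.0,-0.1,0]]
```

View pics/w1.png

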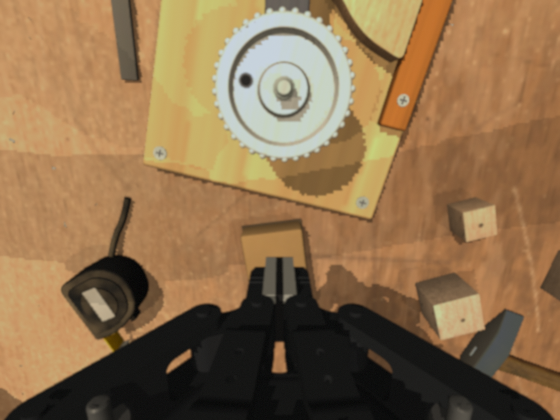

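The wrist view shows the wheel centre at (284,87), the hole at (245,79) and the shut fingertips at about (280,270). I'll lower to rim height and close in on the rim.

Emit:
servo_tool:
  increments:
    - [[1.0, 1.0, 3, 0, 0, 0, 0], [1.0, 1.0, 6.5, 0, 0, 0, 0], [1.0, 1.0, 6.5, 0, 0, 0, 0], [2.5, 1.0, 6.5, 0, 0, 0, 0], [3.0, 1.0, 6.5, 0, 0, 0, 0], [3.3, 1.0, 6.5, 0, 0, 0, 0], [3.3, 1.0, 6.5, 0, 0, 0, 0]]

```text
time_s: 3.35
eef_pos: [0.635, 0.0027, 0.088]
eef_rot: [0.001, 0.708, 0.707, 0.0]
force: [-0.3, -0.6, -0.6]
width: 0.0
```

Emit:
servo_tool:
  increments:
    - [[0, -2.3, 0, 0, 0, 0, 0], [0, -2.3, 0, 0, 0, 0, 0], [0.4, -2.3, 0, 0, 0, 0, 0], [0.6, -2.3, 0, 0, 0, 0, 0], [0.6, -2.3, 0, 0, 0, 0, 0]]

```text
time_s: 3.98
eef_pos: [0.6125, 0.0082, 0.0881]
eef_rot: [0.001, 0.708, 0.706, 0.0]
force: [-1.2, -1.9, 1.1]
width: -0.003
```

Emit:
servo_tool:
  increments:
    - [[0.2, 0, 0, 0, 0, 0, 0], [0.3, 0, 0, 0, 0, 0, 0], [0.3, 0, 0, 0, 0, 0, 0]]

```text
time_s: 4.35
eef_pos: [0.6121, 0.0095, 0.0878]
eef_rot: [0.001, 0.708, 0.706, -0.001]
force: [-2.6, -7.3, 3.0]
width: -0.003
```

Emit:
servo_tool:
  increments:
    - [[0.2, 0.6, 0, 0, 0, 0, 0], [0.2, 1.2, 0, 0, 0, 0, 0], [0.2, 1.8, 0, 0, 0, 0, 0], [0.2, 2.2, 0, 0, 0, 0, 0]]

```text
time_s: 4.85
eef_pos: [0.6344, 0.0081, 0.0878]
eef_rot: [0.002, 0.709, 0.705, -0.002]
force: [-1.2, -9.6, 2.3]
width: 0.003
```

```bash
python3 -c "
from h import *
p,d=eyes.capture('wrist'); cv2.imwrite('pics/w2.png',p[:,:,::-1])
rows([])"
```

```text
t 4.9 pos [0.6348 0.0082 0.0878] F [ -0.3  -10.26   1.73] rv [ 0.   0.4 -0.3]
[]
```

View pics/w2.png

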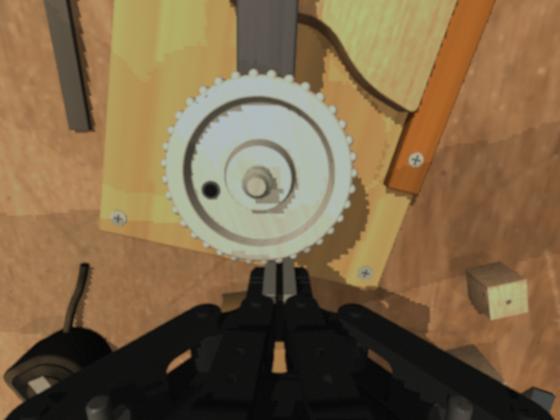

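```bash
cat >> h.py <<'E'
def hole(zw=.094,name=None,show=None):
    s=state(); p,d=eyes.capture('wrist')
    if name: cv2.imwrite(f'pics/{name}.png',p[:,:,::-1])
    m=eyes.camera_model('wrist'); q=s["eef_rot"]
    T=np.eye(4); T[:3,:3]=R.from_quat([q[1],q[2],q[3],q[0]]).as_matrix(); T[:3,3]=s["eef_pos"]; T=T@m["T_tool_cam"]
    v,u=np.mgrid[0:420,0:560]
    x=cv2.undistortPoints(np.stack([u,v],-1).reshape(-1,1,2).astype(float),m["mtx"],np.array([m["k1"],0,0,0.])).reshape(420,560,2)
    D=np.concatenate([x,np.ones((420,560,1))],-1)@T[:3,:3].T
    P=T[:3,3]+D*((zw-T[2,3])/D[...,2])[...,None]
    X=P[...,:2]-C; r=np.hypot(X[...,0],X[...,1])
    g=p.max(-1)
    mask=((r>.016)&(r<.030)&(g<70)).astype(np.uint8)
    n,l,st,ce=cv2.connectedComponentsWithStats(mask)
    for i in range(1,n):
        if st[i,4]>25:
            M=l==i; c=X[M].mean(0); print("blob",st[i,4],ce[i].round(0),"r",round(float(np.hypot(*c))*1e3,1),"ang",round(float(np.degrees(np.arctan2(c[1],c[0]))),1),"turn from start",round(float(np.degrees(np.arctan2(c[1],c[0]))-166.8)%360,1))
def arc(f0,f1,n,hx,hy,dl,z=.088):
    W=[]
    for f in np.radians(np.linspace(f0,f1,n)):
        c,s=np.cos(f),np.sin(f)
        sx=1 if -1e-9<=(f%(2*np.pi))%(2*np.pi)<np.pi/2 else 0
        k=int(np.floor((np.degrees(f)+1e-6)/90))%4   # quadrant
        o={3:(hx,-hy),0:(hx,hy),1:(-hx,hy),2:(-hx,-hy)}[k]
        W.append([C[0]+(.042-dl)*c+o[0],C[1]+(.042-dl)*s+o[1],z])
    return W
E
python3 -c "
from h import *
hole()
rows(arc(-80,-0.01,9,.012,.009,.003))"
```

```text
blob 131 [189. 157.] r 28.8 ang 165.7 turn from start 358.9
blob 169 [210. 191.] r 21.3 ang -158.7 turn from start 34.5
t 4.95 pos [0.6347 0.0082 0.0878] F [ 0.57 -9.82  2.06] rv [ 0.   0.4 -0.3]
[[0.41,0.86,-0.02,0.0,0.4,-0.3,0],[0.59,1.51,-0.02,0.0,0.4,-0.3,0],[0.88,2.13,-0.02,0.0,0.4,-0.3,0],[1.27,2.68,-0.02,0.0,0.4,-0.3,0],[1.75,3.16,-0.03,0.0,0.4,-0.3,0],[2.31,3.55,-0.03,0.0,0.4,-0.3,0],[2.93,3.83,-0.03,0.0,0.4,-0.3,0],[3.59,4.0,-0.04,0.0,0.4,-0.3,0],[4.27,4.06,-0.04,0.0,0.4,-0.3,0]]
```

Emit:
servo_tool:
  increments:
    - [[0.4, 0.85, 0, 0, 0.4, 0, 0], [0.6, 1.5, 0, 0, 0.4, 0, 0], [0.9, 2.15, 0, 0, 0.4, 0, 0], [1.25, 2.7, 0, 0, 0.4, 0, 0], [1.75, 3.15, 0, 0, 0.4, 0, 0], [2.3, 3.55, 0, 0, 0.4, 0, 0]]

```text
time_s: 5.7
eef_pos: [0.6713, 0.0306, 0.0879]
eef_rot: [0.001, 0.709, 0.705, 0.001]
force: [3.0, -4.8, -0.1]
width: -0.003
```

```bash
python3 -c "
from h import *
hole(name='w3')
rows(arc(-30,-0.01,4,.012,.009,.003))"
```

```text
blob 181 [125. 181.] r 28.0 ang 137.5 turn from start 330.7
blob 62 [209. 235.] r 16.3 ang -24.2 turn from start 169.0
blob 131 [171. 268.] r 24.1 ang -101.8 turn from start 91.4
t 5.75 pos [0.6718 0.0317 0.088 ] F [ 5.56 -4.91 -0.2 ] rv [ 0.1 -0.  -0.3]
[[-0.06,-0.15,0.0,0.1,-0.0,-0.3,0],[0.56,0.13,0.0,0.1,-0.0,-0.3,0],[1.22,0.3,0.0,0.1,-0.0,-0.3,0],[1.9,0.36,0.01,0.1,-0.0,-0.3,0]]
```

View pics/w3.png

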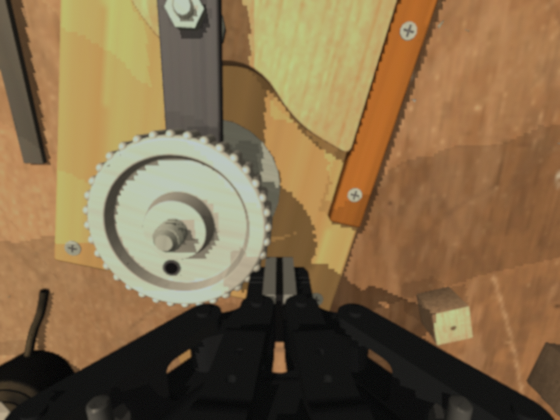

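It works without visible slip: the wheel has turned 91° and the hole is now at (171,268). Continuing round the rim.

```bash
python3 -c "
from h import *
rows(arc(-20,-0.01,3,.012,.009,.003)+[[C[0]+.051,C[1],.088]]+arc(0,70,8,.012,.009,.003))"
```

```text
t 5.75 pos [0.6718 0.0317 0.088 ] F [ 5.56 -4.91 -0.2 ] rv [ 0.1 -0.  -0.3]
[[0.56,0.13,0.0,0.1,-0.0,-0.3,0],[1.22,0.3,0.0,0.1,-0.0,-0.3,0],[1.9,0.36,0.01,0.1,-0.0,-0.3,0],[2.8,0.35,0.01,0.1,-0.0,-0.3,0],[3.7,0.35,0.01,0.1,-0.0,-0.3,0],[4.37,0.29,0.01,0.1,-0.0,-0.3,0],[5.03,0.11,0.01,0.1,-0.0,-0.3,0],[5.64,-0.18,0.01,0.1,-0.0,-0.3,0],[6.2,-0.58,0.01,0.1,-0.0,-0.3,0],[6.68,-1.06,0.01,0.1,-0.0,-0.3,0],[7.06,-1.62,0.0,0.1,-0.0,-0.3,0],[7.35,-2.24,0.0,0.1,-0.0,-0.3,0]]
```

Emit:
servo_tool:
  increments:
    - [[0.55, 0.15, 0, 0, 0, -0.3, 0], [1.2, 0.3, 0, 0, 0, -0.3, 0], [1.9, 0.35, 0, 0, 0, -0.3, 0], [2.8, 0.35, 0, 0, 0, -0.3, 0], [3.7, 0.35, 0, 0, 0, -0.3, 0], [4.35, 0.3, 0, 0, 0, -0.3, 0]]

```text
time_s: 6.5
eef_pos: [0.6783, 0.077, 0.0896]
eef_rot: [0.002, 0.707, 0.707, 0.004]
force: [10.3, 0.5, 0.3]
width: 0.003
```

```bash
python3 -c "
from h import *
hole(name='w4')
rows(arc(20,80,7,.012,.009,.003))"
```

```text
blob 2194 [189. 334.] r 18.6 ang -67.6 turn from start 125.6
t 6.55 pos [0.6778 0.0785 0.0896] F [10.09  2.08  0.45] rv [ 0.5 -0.2  0.1]
[[0.35,-0.47,0.15,0.5,-0.2,0.1,0],[0.97,-0.76,0.15,0.5,-0.2,0.1,0],[1.52,-1.14,0.15,0.5,-0.2,0.1,0],[2.0,-1.62,0.15,0.5,-0.2,0.1,0],[2.39,-2.18,0.15,0.5,-0.2,0.1,0],[2.68,-2.8,0.14,0.5,-0.2,0.1,0],[2.86,-3.45,0.14,0.5,-0.2,0.1,0]]
```

View pics/w4.png

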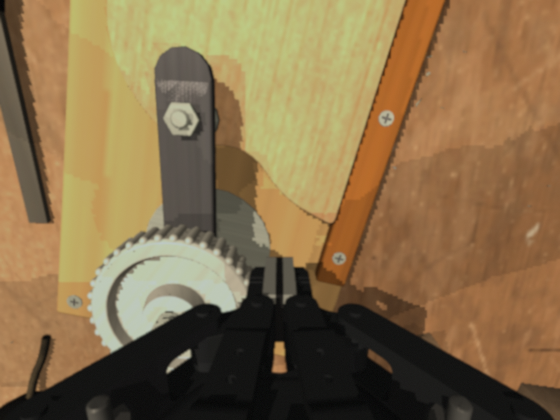

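Emit:
servo_tool:
  increments:
    - [[0.95, -0.75, 0.15, 0, 0, 0, 0], [1.5, -1.15, 0.15, 0, 0, 0, 0], [2.0, -1.6, 0.15, 0, 0, 0, 0], [2.4, -2.2, 0.15, 0, 0, 0, 0], [2.7, -2.8, 0.15, 0, 0, 0, 0], [2.85, -3.45, 0.15, 0, 0, 0, 0]]

```text
time_s: 7.3
eef_pos: [0.6438, 0.1107, 0.0888]
eef_rot: [0.001, 0.706, 0.708, 0.007]
force: [5.4, 9.3, 2.3]
width: 0.001
```

```bash
python3 -c "
from h import *
rows(arc(85,89.9,2,.012,.009,.003)+[[C[0],C[1]+.048,.088]]+arc(90,170,9,.012,.009,.003))"
```

```text
t 7.3 pos [0.6438 0.1107 0.0888] F [5.38 9.28 2.33] rv [ 0.7 -0.5  0.2]
[[-0.32,-0.39,0.07,0.7,-0.5,0.2,0],[-0.31,-0.73,0.07,0.7,-0.5,0.2,0],[-0.3,-1.93,0.06,0.7,-0.5,0.2,0],[-0.3,-3.13,0.04,0.7,-0.5,0.2,0],[-0.35,-3.81,0.03,0.7,-0.5,0.2,0],[-0.53,-4.47,0.02,0.7,-0.5,0.2,0],[-0.81,-5.09,0.01,0.7,-0.5,0.2,0],[-1.2,-5.64,0.0,0.7,-0.5,0.2,0],[-1.68,-6.13,-0.01,0.7,-0.5,0.2,0],[-2.23,-6.52,-0.01,0.7,-0.5,0.2,0],[-2.85,-6.81,-0.02,0.7,-0.5,0.2,0],[-3.51,-6.99,-0.03,0.7,-0.5,0.2,0]]
```

Emit:
servo_tool:
  increments:
    - [[-0.25, -0.75, 0, 0.7, -0.5, 0.2, 0], [-0.25, -1.6, 0, 0.7, -0.5, 0.2, 0], [-0.25, -2.4, 0, 0.7, -0.5, 0.2, 0], [-0.3, -3.15, 0, 0.7, -0.5, 0.2, 0], [-0.35, -3.8, 0, 0.7, -0.5, 0.2, 0], [-0.5, -4.45, 0, 0.7, -0.5, 0.2, 0], [-0.8, -5.1, 0, 0.7, -0.5, 0.2, 0]]

```text
time_s: 8.18
eef_pos: [0.5923, 0.1022, 0.0879]
eef_rot: [-0.0, 0.707, 0.707, -0.001]
force: [1.3, 0.9, -0.2]
width: 0.001
```

```bash
python3 -c "
from h import *
hole(name='w5')
rows(arc(130,179.9,6,.012,.009,.003)+[[C[0]-.051,C[1],.088]]+arc(180,270,10,.012,.009,.003))
for n in ('top','side'):
  p,d=eyes.capture(n); cv2.imwrite(f'pics/{n}5.png',cv2.resize(p[100:260,130:370],None,fx=3.3,fy=3.3)[:,:,::-1])
"
```

```text
blob 5420 [338. 347.] r 0.6 ang 162.4 turn from start 355.6
t 8.22 pos [0.5916 0.1016 0.0878] F [0.55 2.34 1.6 ] rv [-0.1  0.1 -0. ]
[[-0.32,-0.42,-0.01,-0.1,0.1,-0.0,0],[-0.79,-0.9,-0.01,-0.1,0.1,-0.0,0],[-1.35,-1.29,-0.01,-0.1,0.1,-0.0,0],[-1.97,-1.58,-0.01,-0.1,0.1,-0.0,0],[-2.62,-1.75,-0.01,-0.1,0.1,-0.0,0],[-3.3,-1.81,-0.01,-0.1,0.1,-0.0,0],[-4.2,-1.81,-0.01,-0.1,0.1,-0.0,0],[-5.1,-1.81,-0.01,-0.1,0.1,-0.0,0],[-5.78,-1.75,-0.01,-0.1,0.1,-0.0,0],[-6.44,-1.58,-0.01,-0.1,0.1,-0.0,0],[-7.05,-1.29,-0.01,-0.1,0.1,-0.0,0],[-7.61,-0.9,-0.01,-0.1,0.1,-0.0,0],[-8.09,-0.42,-0.01,-0.1,0.1,-0.0,0],[-8.48,0.14,-0.01,-0.1,0.1,-0.0,0],[-8.77,0.75,-0.01,-0.1,0.1,-0.0,0],[-8.94,1.41,-0.01,-0.1,0.1,-0.0,0],[-9.0,4.49,-0.01,-0.1,0.1,-0.0,0]]
```

View pics/w5.png

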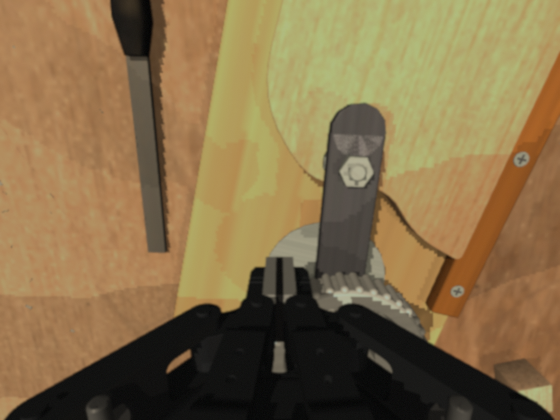

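View pics/side5.png

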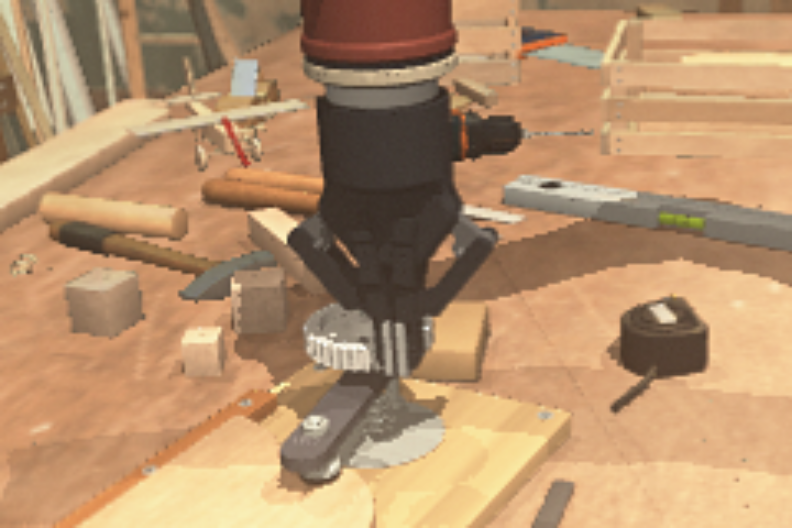

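View pics/top5.png

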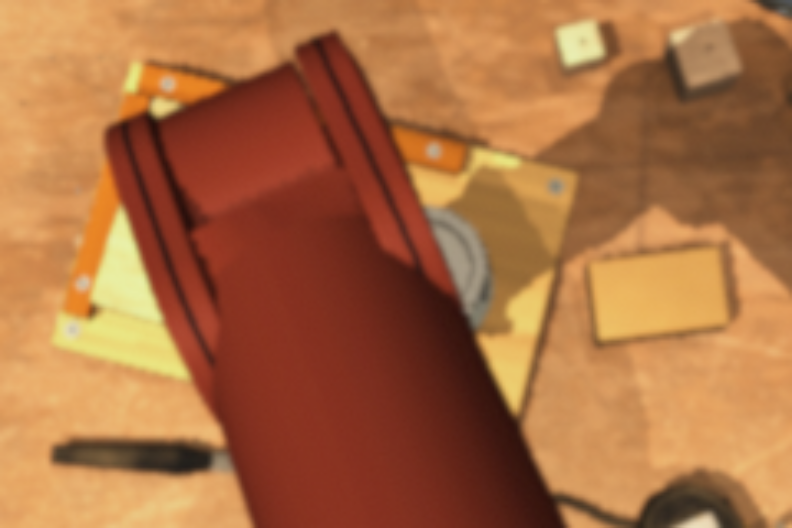

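```bash
python3 -c "
from h import *
rows(arc(130,179.9,6,.012,.009,.0045)+[[C[0]-.0495,C[1],.088]]+arc(180,269.9,10,.012,.009,.0045))
"
```

```text
t 8.32 pos [0.5922 0.1018 0.0879] F [-0.5   0.95  0.02] rv [-0.1  0.1 -0. ]
[[-0.44,-0.38,-0.01,-0.1,0.1,-0.0,0],[-0.91,-0.84,-0.01,-0.1,0.1,-0.0,0],[-1.44,-1.21,-0.01,-0.1,0.1,-0.0,0],[-2.03,-1.49,-0.01,-0.1,0.1,-0.0,0],[-2.66,-1.66,-0.01,-0.1,0.1,-0.0,0],[-3.31,-1.72,-0.01,-0.1,0.1,-0.0,0],[-4.22,-1.72,-0.0,-0.1,0.1,-0.0,0],[-5.12,-1.72,-0.0,-0.1,0.1,-0.0,0],[-5.77,-1.66,-0.0,-0.1,0.1,-0.0,0],[-6.4,-1.49,-0.0,-0.1,0.1,-0.0,0],[-6.99,-1.22,-0.0,-0.1,0.1,-0.0,0],[-7.53,-0.84,-0.0,-0.1,0.1,-0.0,0],[-7.99,-0.38,-0.0,-0.1,0.1,-0.0,0],[-8.36,0.16,-0.0,-0.1,0.1,-0.0,0],[-8.64,0.75,-0.0,-0.1,0.1,-0.0,0],[-8.81,1.38,-0.0,-0.1,0.1,-0.0,0],[-8.87,2.03,-0.0,-0.1,0.1,-0.0,0]]
```

Emit:
servo_tool:
  increments:
    - [[-0.45, -0.4, 0, 0, 0, 0, 0], [-0.9, -0.85, 0, 0, 0, 0, 0], [-1.45, -1.2, 0, 0, 0, 0, 0], [-2.05, -1.5, 0, 0, 0, 0, 0], [-2.65, -1.65, 0, 0, 0, 0, 0], [-3.3, -1.7, 0, 0, 0, 0, 0]]

```text
time_s: 9.07
eef_pos: [0.5728, 0.0689, 0.0876]
eef_rot: [-0.002, 0.707, 0.707, -0.003]
force: [-11.4, 3.4, 7.7]
width: -0.001
```

```bash
python3 -c "
from h import *
rows([[C[0]-.0495,C[1],.088]]+arc(180,269.9,10,.012,.009,.0045))
"
```

```text
t 9.07 pos [0.5728 0.0689 0.0876] F [-11.37   3.36   7.69] rv [-0.3  0.1  0. ]
[[-0.93,0.22,-0.04,-0.3,0.1,0.0,0],[-1.83,0.22,-0.04,-0.3,0.1,0.0,0],[-2.48,0.28,-0.04,-0.3,0.1,0.0,0],[-3.11,0.45,-0.04,-0.3,0.1,0.0,0],[-3.71,0.72,-0.04,-0.3,0.1,0.0,0],[-4.24,1.1,-0.04,-0.3,0.1,0.0,0],[-4.7,1.56,-0.04,-0.3,0.1,0.0,0],[-5.08,2.09,-0.04,-0.3,0.1,0.0,0],[-5.36,2.68,-0.05,-0.3,0.1,0.0,0],[-5.53,3.31,-0.05,-0.3,0.1,0.0,0],[-5.58,3.96,-0.06,-0.3,0.1,0.0,0]]
```

Emit:
servo_tool:
  increments:
    - [[-0.9, 0.2, 0, 0, 0, 0, 0], [-1.8, 0.2, 0, 0, 0, 0, 0], [-2.5, 0.25, 0, 0, 0, 0, 0], [-3.1, 0.45, 0, 0, 0, 0, 0], [-3.7, 0.7, 0, 0, 0, 0, 0], [-4.25, 1.1, 0, 0, 0, 0, 0], [-4.7, 1.55, 0, 0, 0, 0, 0], [-5.1, 2.1, 0, 0, 0, 0, 0]]

```text
time_s: 10.07
eef_pos: [0.5941, 0.017, 0.0875]
eef_rot: [-0.001, 0.707, 0.707, -0.003]
force: [-3.1, -2.3, 2.8]
width: -0.003
```

```bash
python3 -c "
from h import *
hole(name='w6')
rows(arc(250,269.9,3,.012,.009,.004)+[[C[0],C[1]-.047,.09]]+arc(-90,-30,7,.012,.009,.003,.09))
"
```

```text
blob 167 [324. 239.] r 23.8 ang -111.1 turn from start 82.1
t 10.12 pos [0.5949 0.0166 0.0875] F [-1.12 -1.52  1.74] rv [-0.3  0.1 -0. ]
[[-0.17,0.46,-0.05,-0.3,0.1,-0.0,0],[-0.34,1.1,-0.05,-0.3,0.1,-0.0,0],[-0.4,1.75,-0.06,-0.3,0.1,-0.0,0],[-0.4,2.96,-0.26,-0.3,0.1,-0.0,0],[-0.5,4.16,-0.27,-0.3,0.1,-0.0,0],[-0.44,4.84,-0.27,-0.3,0.1,-0.0,0],[-0.26,5.49,-0.28,-0.3,0.1,-0.0,0],[0.03,6.11,-0.28,-0.3,0.1,-0.0,0],[0.42,6.67,-0.28,-0.3,0.1,-0.0,0],[0.9,7.15,-0.29,-0.3,0.1,-0.0,0],[1.46,7.54,-0.29,-0.3,0.1,-0.0,0]]
```

View pics/w6.png

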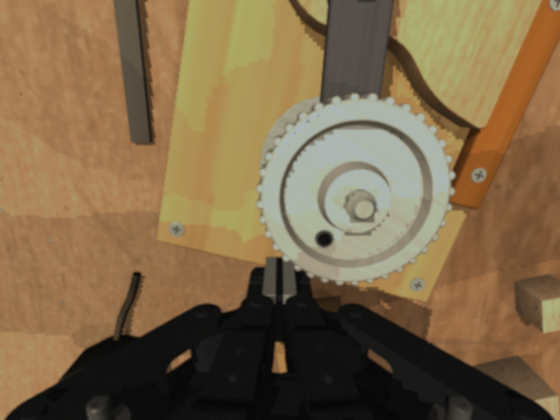

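The hole reads 82° past start. By path length that means 442° in total, and the wheel's height should confirm it.

```bash
python3 -c "
from h import *
s=state(); p,d=eyes.capture('wrist'); m=eyes.camera_model('wrist'); q=s['eef_rot']
T=np.eye(4); T[:3,:3]=R.from_quat([q[1],q[2],q[3],q[0]]).as_matrix(); T[:3,3]=s['eef_pos']; T=T@m['T_tool_cam']
def z(u,v):
    k=d[v-2:v+3,u-2:u+3]; k=np.median(k[k>0]); x=cv2.undistortPoints(np.array([[[u,v]]],float),m['mtx'],np.array([m['k1'],0,0,0.]))[0,0]
    return (T[:3,:3]@(np.array([x[0],x[1],1])*k)+T[:3,3]).round(4)
for n,uv in dict(rim=(357,107),rim2=(440,170),rimL=(275,190),strap=(358,60),base=(220,150),board=(430,20)).items(): print(n,z(*uv))
"
```

```text
rim [0.6256 0.0952 0.1034]
rim2 [0.661  0.0709 0.1035]
rimL [0.594  0.0626 0.1035]
strap [0.6319 0.1163 0.0711]
base [0.5556 0.0699 0.0183]
board [0.676  0.1402 0.0387]
```

Emit:
servo_tool:
  increments:
    - [[-0.15, 0.45, -0.05, 0, 0, 0, 0], [-0.35, 1.1, -0.05, 0, 0, 0, 0], [-0.4, 1.75, -0.1, 0, 0, 0, 0], [-0.4, 2.4, -0.15, 0, 0, 0, 0], [-0.4, 3.0, -0.2, 0, 0, 0, 0], [-0.45, 3.6, -0.25, 0, 0, 0, 0], [-0.5, 4.2, -0.25, 0, 0, 0, 0], [-0.45, 4.85, -0.25, 0, 0, 0, 0], [-0.25, 5.5, -0.25, 0, 0, 0, 0], [0, 6.1, -0.25, 0, 0, 0, 0]]

```text
time_s: 11.42
eef_pos: [0.6564, 0.0153, 0.0889]
eef_rot: [-0.001, 0.708, 0.706, -0.003]
force: [1.6, -3.8, -2.2]
width: -0.0
```

```bash
python3 -c "
from h import *
hole(name='w7',zw=.098)
rows(arc(-45,-20,3,.012,.009,.003,.091))
"
```

```text
blob 202 [148. 151.] r 28.4 ang 143.3 turn from start 336.5
blob 44 [239. 208.] r 16.7 ang -28.5 turn from start 164.7
blob 161 [255. 217.] r 25.2 ang -29.7 turn from start 163.5
t 11.47 pos [0.6571 0.016  0.0891] F [ 2.84 -5.45 -2.93] rv [-0.2  0.1 -0.1]
[[0.7,0.7,-0.2,-0.2,0.1,-0.1,0],[1.36,1.23,-0.2,-0.2,0.1,-0.1,0],[2.13,1.6,-0.21,-0.2,0.1,-0.1,0]]
```

View pics/w7.png

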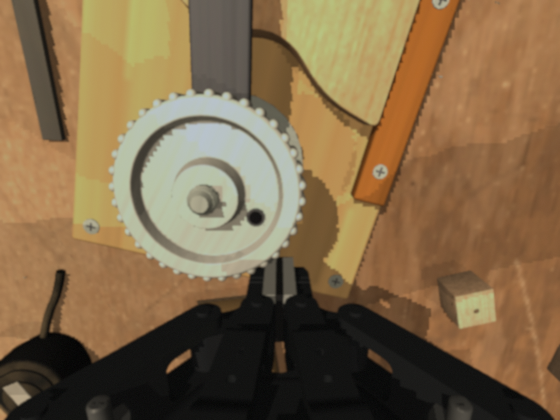

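Rim top at 0.1035 (up 3.5 mm) confirms about 1.2 turns, and the total is now 523°. I'll finish this stroke, then back off and come round again on the visible side.

Emit:
servo_tool:
  increments:
    - [[0.7, 0.7, -0.1, 0, 0, 0, 0], [1.35, 1.2, -0.1, 0, 0, 0, 0], [2.1, 1.6, -0.1, 0, 0, 0, 0], [2.8, 1.75, -0.1, 0, 0, 0, 0], [3.5, 1.75, -0.1, 0, 0, 0, 0]]

```text
time_s: 12.1
eef_pos: [0.6786, 0.0496, 0.0908]
eef_rot: [0.002, 0.708, 0.706, 0.0]
force: [15.6, -5.2, -6.0]
width: -0.0
```

```bash
python3 -c "
from h import *
hole(name='w8',zw=.098)
x,y=C
rows([[x+.085,y-.01,.09],[x+.075,y-.08,.09],[x-.035,y-.08,.09],[x-.035,y-.055,.09]]+arc(245,269.9,3,.012,.009,.004,.09))
"
```

```text
blob 55 [115. 217.] r 29.2 ang 132.1 turn from start 325.3
blob 142 [207. 239.] r 23.6 ang 26.2 turn from start 219.4
blob 39 [196. 275.] r 16.5 ang -28.9 turn from start 164.3
blob 29 [195. 308.] r 29.4 ang -65.1 turn from start 128.1
t 12.15 pos [0.6788 0.0511 0.0909] F [15.78 -3.63 -7.13] rv [ 0.2  0.1 -0.1]
[[-0.14,3.07,0.1,0.2,0.1,-0.1,0],[-7.14,2.08,0.12,0.2,0.1,-0.1,0],[-7.16,-8.92,0.07,0.2,0.1,-0.1,0],[-4.66,-8.92,0.06,0.2,0.1,-0.1,0],[-3.5,-8.23,0.06,0.2,0.1,-0.1,0],[-3.77,-7.45,0.07,0.2,0.1,-0.1,0],[-3.86,-6.63,0.07,0.2,0.1,-0.1,0]]
```

View pics/w8.png

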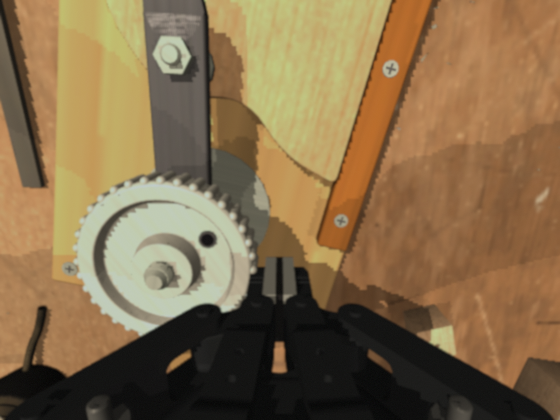

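579° in total, 141° to go. I'll back off and return for another stroke.

Emit:
servo_tool:
  increments:
    - [[0, 3.0, 0.1, 0, 0, 0, 0], [-4, 2.6, 0.1, 0, 0, 0, 0], [-7.2, 1.5, 0.1, 0, 0, 0, 0], [-7.2, -4, 0.1, 0, 0, 0, 0], [-7.2, -8.9, 0.1, 0, 0, 0, 0], [-7.2, -8.9, 0.1, 0, 0, 0, 0], [-4.6, -8.9, 0.1, 0, 0, 0, 0], [-4.0, -8.5, 0.1, 0, 0, 0, 0]]

```text
time_s: 13.15
eef_pos: [0.5949, 0.0138, 0.0903]
eef_rot: [0.002, 0.707, 0.707, 0.002]
force: [1.3, 0.5, 0.1]
width: 0.001
```

```bash
python3 -c "
from h import *
hole(name='w9',zw=.098)
rows(arc(250,269.9,3,.012,.009,.004,.09)+[[C[0],C[1]-.047,.09]]+arc(-90,-40,6,.012,.009,.003,.0915))
"
```

```text
blob 184 [398. 159.] r 25.1 ang 28.0 turn from start 221.2
t 13.2 pos [0.5954 0.0136 0.0901] F [ 1.27  0.99 -0.61] rv [0.4 0.  0.1]
[[0.13,0.41,0.02,0.4,0.0,0.1,0],[-0.05,1.05,0.02,0.4,0.0,0.1,0],[-0.11,1.71,0.03,0.4,0.0,0.1,0],[-0.11,2.91,0.03,0.4,0.0,0.1,0],[-0.21,4.11,-0.11,0.4,0.0,0.1,0],[-0.15,4.79,-0.11,0.4,0.0,0.1,0],[0.03,5.45,-0.1,0.4,0.0,0.1,0],[0.31,6.06,-0.1,0.4,0.0,0.1,0],[0.7,6.62,-0.09,0.4,0.0,0.1,0],[1.18,7.1,-0.09,0.4,0.0,0.1,0]]
```

Emit:
servo_tool:
  increments:
    - [[0.15, 0.4, 0, 0.4, 0, 0, 0], [0, 1.05, 0, 0.4, 0, 0, 0], [-0.05, 1.7, 0, 0.4, 0, 0, 0], [-0.1, 2.4, 0, 0.4, 0, 0, 0], [-0.1, 3.0, 0, 0.4, 0, 0, 0], [-0.15, 3.6, -0.05, 0.4, 0, 0, 0], [-0.2, 4.2, -0.1, 0.4, 0, 0, 0], [-0.15, 4.8, -0.1, 0.4, 0, 0, 0], [0.05, 5.45, -0.1, 0.4, 0, 0, 0], [0.3, 6.05, -0.1, 0.4, 0, 0, 0]]

```text
time_s: 14.45
eef_pos: [0.6565, 0.0171, 0.0916]
eef_rot: [-0.0, 0.707, 0.707, -0.0]
force: [-0.7, -1.7, -1.1]
width: 0.003
```

```bash
python3 -c "
from h import *
hole(name='w10',zw=.099)
rows(arc(-45,-10,5,.012,.009,.003,.0915))
"
```

```text
blob 189 [151. 153.] r 28.4 ang 142.3 turn from start 335.5
blob 187 [184. 148.] r 21.4 ang 112.5 turn from start 305.7
blob 48 [241. 208.] r 16.7 ang -25.4 turn from start 167.8
t 14.5 pos [0.657  0.0177 0.0917] F [-0.26 -3.13 -1.5 ] rv [0.  0.  0.1]
[[0.53,0.71,0.02,0.0,0.0,0.1,0],[0.98,1.09,0.02,0.0,0.0,0.1,0],[1.49,1.41,0.02,0.0,0.0,0.1,0],[2.04,1.64,0.02,0.0,0.0,0.1,0],[2.61,1.79,0.02,0.0,0.0,0.1,0]]
```

View pics/w10.png

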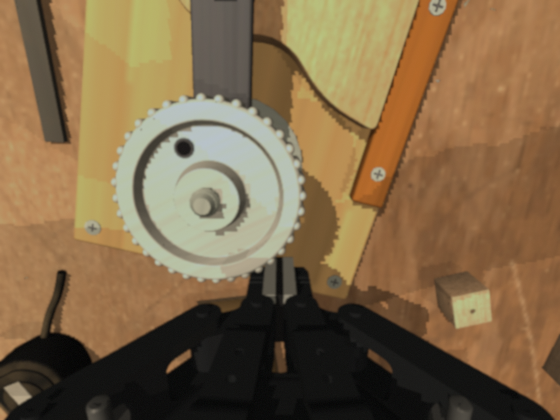

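At 666°, 54° remaining. The matching piece of path last time gave 56°.

Emit:
servo_tool:
  increments:
    - [[0.5, 0.65, 0, 0, 0, 0, 0], [1.0, 1.05, 0, 0, 0, 0, 0], [1.5, 1.4, 0, 0, 0, 0, 0], [2.05, 1.6, 0, 0, 0, 0, 0], [2.7, 1.7, 0, 0, 0, 0, 0], [3.2, 1.7, 0, 0, 0, 0, 0]]

```text
time_s: 15.25
eef_pos: [0.6783, 0.0488, 0.0933]
eef_rot: [0.003, 0.707, 0.707, 0.003]
force: [16.7, -5.6, -4.0]
width: -0.002
```

```bash
python3 -c "
from h import *
hole(name='w11',zw=.099)
rows([[C[0]+.0505,C[1],.0917]])
"
```

```text
blob 93 [112. 221.] r 28.9 ang 141.4 turn from start 334.6
blob 138 [120. 253.] r 21.7 ang 175.1 turn from start 8.3
blob 37 [197. 271.] r 16.5 ang -28.7 turn from start 164.5
t 15.3 pos [0.6785 0.0498 0.0934] F [17.29 -4.57 -5.72] rv [ 0.6 -0.   0.1]
[[0.98,-0.35,0.17,0.6,-0.0,0.1,0]]
```

View pics/w11.png

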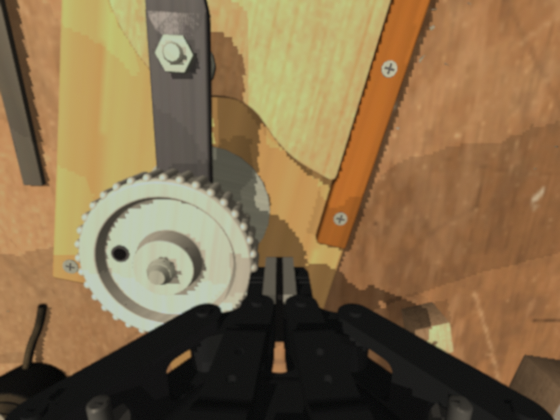

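Roughly 728° by this oblique view. I'll retreat to the original viewing pose for a precise check.

Emit:
servo_tool:
  increments:
    - [[0, 3.0, 0, 0.6, 0, 0, 0], [0, 3.0, -6.0, 0.6, 0, 0, 0], [-8.0, -2, -6.0, 0.6, 0, 0, 0], [-8.0, -5.4, -6.0, 0.6, 0, 0, 0], [-8.0, -5.4, -6.0, 0.6, 0, 0, 0], [-8.0, -5.4, -6.0, 0.6, 0, 0, 0]]

```text
time_s: 16.05
eef_pos: [0.6248, -0.029, 0.1538]
eef_rot: [0.0, 0.706, 0.708, 0.001]
force: [0.6, 0.3, 0.5]
width: -0.001
```

```bash
python3 - <<'E'
from h import *
s=state(); p,d=eyes.capture('wrist'); cv2.imwrite('pics/w12.png',p[:,:,::-1])
m=eyes.camera_model('wrist'); q=s['eef_rot']
print(s['time_s'],s['eef_pos'])
T=np.eye(4); T[:3,:3]=R.from_quat([q[1],q[2],q[3],q[0]]).as_matrix(); T[:3,3]=s['eef_pos']; T=T@m['T_tool_cam']
v,u=np.mgrid[0:420,0:560]
x=cv2.undistortPoints(np.stack([u,v],-1).reshape(-1,1,2).astype(float),m['mtx'],np.array([m['k1'],0,0,0.])).reshape(420,560,2)
P=(np.concatenate([x,np.ones((420,560,1))],-1)*d[...,None])@T[:3,:3].T+T[:3,3]
r=np.hypot(P[...,0]-C[0],P[...,1]-C[1])
rim=(r<.06)&(P[...,2]>.1)&(P[...,2]<.112)
hull=P[rim][:,:2]; c,rad=cv2.minEnclosingCircle(hull.astype(np.float32)); print("wheel c",c,rad,"ztop",np.percentile(P[rim][:,2],90))
stud=(r<.02)&(P[...,2]>.114); print("stud",P[stud].mean(0),stud.sum())
c=np.array(c)
X=P[...,:2]-c; rr=np.hypot(X[...,0],X[...,1])
mk=((rr>.015)&(rr<.031)&(p.max(-1)<80)).astype(np.uint8)
n,l,st,ce=cv2.connectedComponentsWithStats(mk)
for i in range(1,n):
    if st[i,4]>15:
        h=X[l==i].mean(0); a=np.degrees(np.arctan2(h[1],h[0])); print(st[i,4],ce[i],"r",np.hypot(*h),"ang",a,"turn",(a-166.8)%360, "z",P[l==i][:,2].mean())
b=(P[...,2]>.068)&(P[...,2]<.08)&(np.hypot(P[...,0]-C[0],P[...,1]-C[1])<.15)&(P[...,1]>.1); print(b.sum(), np.median(P[b][:,2]) if b.any() else 0)
E
```

```text
16.05 [ 0.62480831 -0.02895114  0.15376798]
wheel c (0.6268258094787598, 0.058869920670986176) 0.04217316955327988 ztop 0.10871365454500137
stud [0.62555782 0.04989334 0.24838221] 1285
87 [242.63218391  87.34482759] r 0.022833362428476466 ang 171.96065582479264 turn 5.160655824792627 z 0.10180926533274891
610 0.07385365065050568
```

View pics/w12.png

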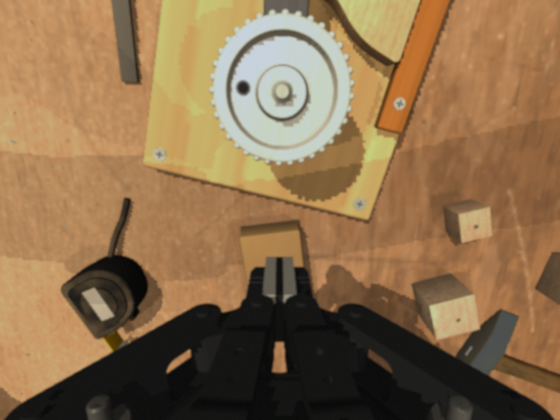

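```bash
python3 - <<'E'
from h import *
m=eyes.camera_model('wrist')
for f,pos,dz in (('w1',[.6236,-.0307,.1508],0),('w1',[.6247,-.0305,.1525],0),('w12',[.6248,-.029,.1538],.006)):
    p=cv2.imread(f'pics/{f}.png')
    T=np.eye(4); T[:3,:3]=(R.from_euler('z',90,degrees=True)*R.from_euler('x',180,degrees=True)).as_matrix(); T[:3,3]=pos; T=T@m['T_tool_cam']
    def pl(uv,z):
        x=cv2.undistortPoints(np.array(uv,float).reshape(-1,1,2),m['mtx'],np.array([m['k1'],0,0,0.]))[:,0]
        D=np.c_[x,np.ones(len(x))]@T[:3,:3].T; return (T[:3,3]+D*((z-T[2,3])/D[:,2])[:,None])[:,:2]
    g=p.max(-1); mk=np.zeros_like(g); mk[40:130,215:350]=(g[40:130,215:350]<70)
    n,l,st,ce=cv2.connectedComponentsWithStats(mk)
    cand=[i for i in range(1,n) if 30<st[i,4]<250 and np.hypot(*(ce[i]-[245,83]))<25]
    # white rim mask
    hsv=cv2.cvtColor(p,cv2.COLOR_BGR2HSV); w=((hsv[...,1]<45)&(hsv[...,2]>140)).astype(np.uint8); w[:,:205]=0;w[:,362:]=0;w[175:]=0
    n2,l2,st2,_=cv2.connectedComponentsWithStats(w); k=1+np.argmax(st2[1:,4]); yy,xx=np.where(l2==k)
    c,r=cv2.minEnclosingCircle(pl(np.c_[xx,yy],.100+dz).astype(np.float32))
    for i in cand:
        h=pl([ce[i]],.0955+dz)[0]-c; print(f,ce[i],"c",np.round(c,4),round(r,4),"r",np.hypot(*h).round(4),"ang",np.degrees(np.arctan2(h[1],h[0])).round(1))
E
```

```text
w1 [245.31168831  79.84415584] c [0.6269 0.0583] 0.0299 r 0.0233 ang 164.1
w1 [245.31168831  79.84415584] c [0.628  0.0586] 0.0301 r 0.0235 ang 164.1
w12 [242.82278481  87.53164557] c [0.6271 0.0582] 0.0297 r 0.023 ang 170.6
```

The same measurement on the before and after pictures gives 6.5° past two turns. I'll trim it back with a short 5 mm rim stroke.

Emit:
servo_tool:
  increments:
    - [[0.5, 0.3, 6.1, 0, 0, 0, 0], [1.5, 0.3, 6.1, 0, 0, 0, 0], [3.0, 0.3, 6.1, 0, 0, 0, 0], [3.7, 0.3, 6.1, 0, 0, 0, 0], [4.0, 0.3, 6.1, 0, 0, 0, 0], [4.0, 0.3, 6.1, 0, 0, 0, 0], [4.0, 0.0, 6.1, 0, 0, 0, 0], [4.0, -0.2, 6.1, 0, 0, 0, 0], [4.0, -0.25, 6.1, 0, 0, 0, 0], [2.0, -0.25, 6.1, 0, 0, 0, 0], [0, 0, 3, 0, 0, 0, 0], [0, 0, 0, 0, 0, 0, 0], [0, 0, 0, 0, 0, 0, 0]]

```text
time_s: 17.73
eef_pos: [0.6273, -0.0286, 0.1577]
eef_rot: [0.002, 0.706, 0.708, 0.003]
force: [0.3, -0.4, -0.7]
width: 0.002
```

```bash
python3 - <<'E'
from h import *
s=state(); p0,d=eyes.capture('wrist'); cv2.imwrite('pics/w13.png',p0[:,:,::-1]); print(s['time_s'],s['eef_pos'],s['eef_rot'])
m=eyes.camera_model('wrist'); q=s['eef_rot']
p=cv2.imread('pics/w13.png')
T=np.eye(4); T[:3,:3]=R.from_quat([q[1],q[2],q[3],q[0]]).as_matrix(); T[:3,3]=s['eef_pos']; T=T@m['T_tool_cam']
def pl(uv,z):
    x=cv2.undistortPoints(np.array(uv,float).reshape(-1,1,2),m['mtx'],np.array([m['k1'],0,0,0.]))[:,0]
    D=np.c_[x,np.ones(len(x))]@T[:3,:3].T; return (T[:3,3]+D*((z-T[2,3])/D[:,2])[:,None])[:,:2]
g=p.max(-1); mk=np.zeros_like(g); mk[40:130,215:350]=(g[40:130,215:350]<70)
n,l,st,ce=cv2.connectedComponentsWithStats(mk)
c=np.array([.6271,.0582])
hsv=cv2.cvtColor(p,cv2.COLOR_BGR2HSV); w=((hsv[...,1]<45)&(hsv[...,2]>140)).astype(np.uint8); w[:,:205]=0;w[:,362:]=0;w[175:]=0
n2,l2,st2,_=cv2.connectedComponentsWithStats(w); k=1+np.argmax(st2[1:,4]); yy,xx=np.where(l2==k)
c,r=cv2.minEnclosingCircle(pl(np.c_[xx,yy],.106).astype(np.float32))
for i in range(1,n):
    if 30<st[i,4]<250:
        h=pl([ce[i]],.1015)[0]-c; print(ce[i],c,r,np.hypot(*h),"ang",np.degrees(np.arctan2(h[1],h[0])))
rows([[.69,.02,.15],[.69,.165,.15],[.69,.165,.064],[.655,.165,.064]])
E
```

```text
17.725 [ 0.62725425 -0.02857498  0.15770465] [0.00211002 0.70625202 0.70795066 0.00308152]
[239.57894737  83.60526316] (0.6270458102226257, 0.0582929290831089) 0.029770899564027786 0.02320530807055508 ang 163.6554675701553
t 17.77 pos [ 0.6263 -0.0285  0.1558] F [-0.85 -0.29 -0.49] rv [ 0.3 -0.1  0.2]
[[4.83,6.38,0.62,0.3,-0.1,0.2,0],[19.33,6.42,0.64,0.3,-0.1,0.2,0],[19.32,6.38,9.24,0.3,-0.1,0.2,0],[19.32,2.88,9.22,0.3,-0.1,0.2,0]]
```

The wheel is now at 719.6°, within measuring error of two turns. Next I move over and down on the strap's +x side.

Emit:
servo_tool:
  increments:
    - [[4, 5.5, 0, 0.3, 0, 0.2, 0], [9, 6.4, 0, 0.3, 0, 0.2, 0], [14, 6.4, 0, 0.3, 0, 0.2, 0], [19.3, 6.4, 0, 0.3, 0, 0.2, 0], [19.3, 6.4, 0, 0.3, 0, 0.2, 0], [19.3, 6.4, 5, 0.3, 0, 0.2, 0], [19.3, 6.4, 8, 0.3, 0, 0.2, 0], [19.3, 6.4, 9.4, 0.3, 0, 0.2, 0], [19.3, 6.4, 9.4, 0.3, 0, 0.2, 0]]

```text
time_s: 18.9
eef_pos: [0.6898, 0.1643, 0.0617]
eef_rot: [-0.001, 0.707, 0.707, -0.0]
force: [0.6, -0.8, 0.5]
width: 0.001
```

```bash
python3 - <<'E'
from h import *
p,d=eyes.capture('wrist'); cv2.imwrite('pics/w14.png',p[:,:,::-1])
S=np.array([.6262,.059])
W=[]
for t in np.radians(np.linspace(88,163,14)):
    W.append([*(S+.105*np.array([np.cos(t),np.sin(t)])+.026*np.array([np.sin(t),-np.cos(t)])),.062])
rows(W)
E
```

```text
t 18.95 pos [0.6906 0.1647 0.0631] F [ 0.22  0.61 -0.35] rv [-0.  -0.1 -0.1]
[[-0.17,-3.47,0.11,-0.0,-0.1,-0.1,0],[0.07,-4.53,0.11,-0.0,-0.1,-0.1,0],[0.21,-5.61,0.11,-0.0,-0.1,-0.1,0],[0.24,-6.7,0.11,-0.0,-0.1,-0.1,0],[0.15,-7.79,0.11,-0.0,-0.1,-0.1,0],[-0.04,-8.86,0.11,-0.0,-0.1,-0.1,0],[-0.33,-9.91,0.11,-0.0,-0.1,-0.1,0],[-0.74,-10.92,0.11,-0.0,-0.1,-0.1,0],[-1.24,-11.88,0.11,-0.0,-0.1,-0.1,0],[-1.83,-12.8,0.1,-0.0,-0.1,-0.1,0],[-2.52,-13.64,0.1,-0.0,-0.1,-0.1,0],[-3.28,-14.42,0.1,-0.0,-0.1,-0.1,0],[-4.12,-15.11,0.1,-0.0,-0.1,-0.1,0],[-5.03,-15.71,0.1,-0.0,-0.1,-0.1,0]]
```

View pics/w14.png

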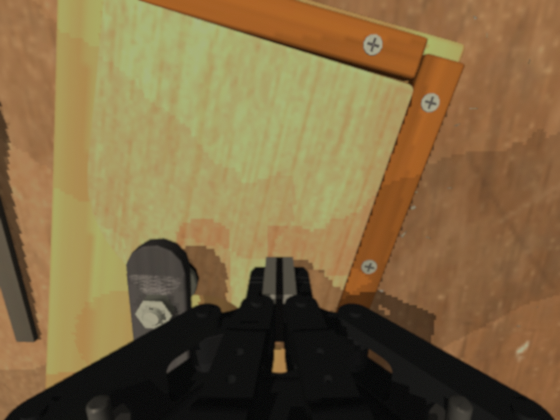

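The fingertip at (280,265) stands over the board, to the right of the strap nose at (155,265). I'll push half way first and check the force.

Emit:
servo_tool:
  increments:
    - [[-0.2, -1.5, 0.1, 0, 0, 0, 0], [-0.2, -2.7, 0.1, 0, 0, 0, 0], [-0.2, -3.5, 0.1, 0, 0, 0, 0], [0.05, -4.5, 0.1, 0, 0, 0, 0], [0.2, -5.6, 0.1, 0, 0, 0, 0], [0.25, -6.7, 0.1, 0, 0, 0, 0], [0.15, -7.8, 0.1, 0, 0, 0, 0]]

```text
time_s: 19.82
eef_pos: [0.6117, 0.1664, 0.062]
eef_rot: [-0.001, 0.707, 0.707, 0.001]
force: [1.2, 0.7, 0.2]
width: 0.002
```

```bash
python3 - <<'E'
from h import *
p,d=eyes.capture('wrist'); cv2.imwrite('pics/w15.png',p[:,:,::-1])
S=np.array([.6262,.059])
W=[]
for t in np.radians(np.linspace(117,165,9)):
    W.append([*(S+.105*np.array([np.cos(t),np.sin(t)])+.026*np.array([np.sin(t),-np.cos(t)])),.062])
rows(W)
E
```

```text
t 19.88 pos [0.6105 0.1664 0.0619] F [-0.93  0.64  0.22] rv [-0.1 -0.1 -0. ]
[[-0.2,-0.88,-0.01,-0.1,-0.1,-0.0,0],[-0.52,-1.96,-0.01,-0.1,-0.1,-0.0,0],[-0.94,-3.01,-0.01,-0.1,-0.1,-0.0,0],[-1.48,-4.01,-0.01,-0.1,-0.1,-0.0,0],[-2.11,-4.95,-0.0,-0.1,-0.1,-0.0,0],[-2.84,-5.82,-0.0,-0.1,-0.1,-0.0,0],[-3.66,-6.6,-0.0,-0.1,-0.1,-0.0,0],[-4.55,-7.3,-0.0,-0.1,-0.1,-0.0,0],[-5.51,-7.89,-0.01,-0.1,-0.1,-0.0,0]]
```

View pics/w15.png

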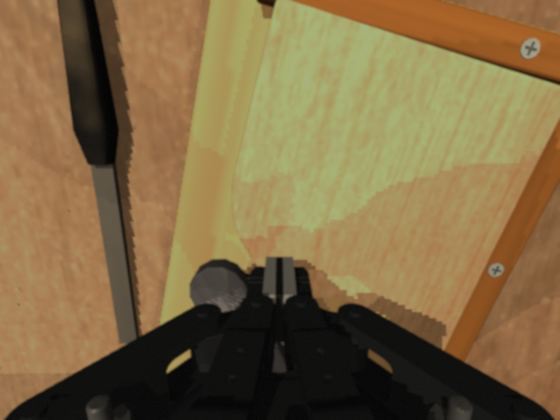

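The strap swings along with the finger, its nose now at (220,285), with little force, and the board hasn't moved. Finishing the swing.

Emit:
servo_tool:
  increments:
    - [[-0.2, -0.9, 0, 0, 0, 0, 0], [-0.5, -1.95, 0, 0, 0, 0, 0], [-0.95, -3.0, 0, 0, 0, 0, 0], [-1.5, -4.0, 0, 0, 0, 0, 0], [-2.1, -4.95, 0, 0, 0, 0, 0], [-2.85, -5.8, 0, 0, 0, 0, 0], [-3.65, -6.6, 0, 0, 0, 0, 0], [-4.5, -7.3, 0, 0, 0, 0, 0], [-5.3, -7.8, 0, 0, 0, 0, 0], [-5.3, -7.8, 0, 0, 0, 0, 0]]

```text
time_s: 21.12
eef_pos: [0.5322, 0.1123, 0.0619]
eef_rot: [-0.001, 0.708, 0.707, -0.0]
force: [0.8, -0.1, -0.0]
width: 0.003
```

```bash
python3 - <<'E'
from h import *
p,d=eyes.capture('wrist'); cv2.imwrite('pics/w16.png',p[:,:,::-1])
rows([])
E
```

```text
t 21.18 pos [0.5324 0.1129 0.062 ] F [ 0.42 -0.67  0.05] rv [-0.1 -0.1 -0.1]
[]
```

View pics/w16.png

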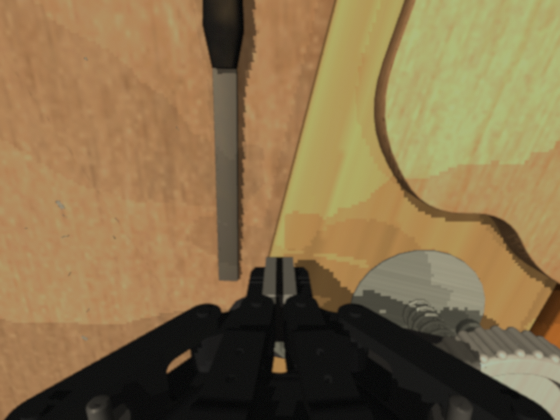

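Emit:
servo_tool:
  increments:
    - [[2.0, 0, 0, 0, 0, 0, 0], [2.0, 0, -5, 0, 0, 0, 0], [2.0, 0, -10, 0, 0, 0, 0], [-4, 4, -12, 0, 0, 0, 0], [-9, 9, -12, 0, 0, 0, 0], [-14.2, 9.3, -12, 0, 0, 0, 0], [-14.2, 9.3, -9.4, 0, 0, 0, 0], [-14.2, 9.3, -9.4, 0, 0, 0, 0]]

```text
time_s: 22.18
eef_pos: [0.6243, -0.0298, 0.1536]
eef_rot: [-0.002, 0.708, 0.706, -0.001]
force: [-0.0, 0.7, -0.4]
width: -0.001
```

```bash
python3 - <<'E'
from h import *
s=state(); p0,d=eyes.capture('wrist'); cv2.imwrite('pics/w17.png',p0[:,:,::-1]); print(s['time_s'],s['eef_pos'],s['eef_rot'])
m=eyes.camera_model('wrist'); q=s['eef_rot']
p=cv2.imread('pics/w17.png')
T=np.eye(4); T[:3,:3]=R.from_quat([q[1],q[2],q[3],q[0]]).as_matrix(); T[:3,3]=s['eef_pos']; T=T@m['T_tool_cam']
def pl(uv,z):
    x=cv2.undistortPoints(np.array(uv,float).reshape(-1,1,2),m['mtx'],np.array([m['k1'],0,0,0.]))[:,0]
    D=np.c_[x,np.ones(len(x))]@T[:3,:3].T; return (T[:3,3]+D*((z-T[2,3])/D[:,2])[:,None])[:,:2]
g=p.max(-1); mk=np.zeros_like(g); mk[40:130,215:350]=(g[40:130,215:350]<70)
n,l,st,ce=cv2.connectedComponentsWithStats(mk)
c=np.array([.6271,.0582])
for i in range(1,n):
    if 30<st[i,4]<250:
        h=pl([ce[i]],.1015)[0]-c; print(ce[i],np.hypot(*h),"ang",np.degrees(np.arctan2(h[1],h[0])))
E
```

```text
22.175 [ 0.62428314 -0.02984694  0.15356464] [-0.00246105  0.70790664  0.70630059 -0.00126551]
[244.15384615  80.85897436] 0.023335528235486142 ang 163.60062157686434
```

View pics/w17.png

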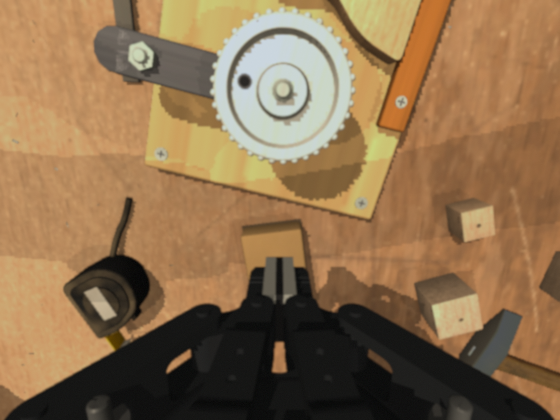

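The wheel is still at two turns (hole at (244,81)), and the strap points left, off the board. I'll draw clear and compare the top view.

Emit:
servo_tool:
  increments:
    - [[-6, 0, -6, 0, 0, 0, 0], [-12, 0, -6, 0, 0, 0, 0], [-18, 0, -6, 0, 0, 0, 0], [-24, 0, -6, 0, 0, 0, 0], [-28, -3, -6, 0, 0, 0, 0], [-30, -5, -6, 0, 0, 0, 0], [-30, -5, -6, 0, 0, 0, 0], [-30, -5, -6, 0, 0, 0, 0]]

```text
time_s: 23.22
eef_pos: [0.5764, -0.3261, 0.2157]
eef_rot: [-0.001, 0.706, 0.708, 0.0]
force: [-0.2, -0.1, 0.2]
width: 0.002
```

```bash
python3 - <<'E'
from h import *
p,d=eyes.capture('top'); 
for q in ("strap_nose","board_mid","sander_mid","tape_mid","rasp_mid"):
    print(q,[(r["point"],r["p"]) for r in spotter.spot_point("top",q)[:1]])
n=spotter.spot_point("top","strap_nose")
if n:
    w=atz("top",n[0]["point"],.069)[:2]-C; print("strap rel jig",np.radians(np.degrees(np.arctan2(w[1],w[0]))-76.8), np.hypot(*w))
cv2.imwrite('pics/topF.png',cv2.resize(p[100:280,130:370],None,fx=3.3,fy=3.3,interpolation=cv2.INTER_CUBIC)[:,:,::-1])
a=cv2.imread('pics/top0.png'); cv2.imwrite('pics/top0z.png',cv2.resize(a[100:280,130:370],None,fx=3.3,fy=3.3,interpolation=cv2.INTER_CUBIC))
E
```

```text
strap_nose [([0.5526, 0.4412], 0.59)]
board_mid [([0.4114, 0.3536], 0.8)]
sander_mid [([0.4452, 0.5855], 0.88)]
tape_mid [([0.6017, 0.5934], 0.88)]
rasp_mid [([0.571, 0.358], 0.59)]
strap rel jig 1.575053250186409 0.11121628434829375
```

View pics/topF.png

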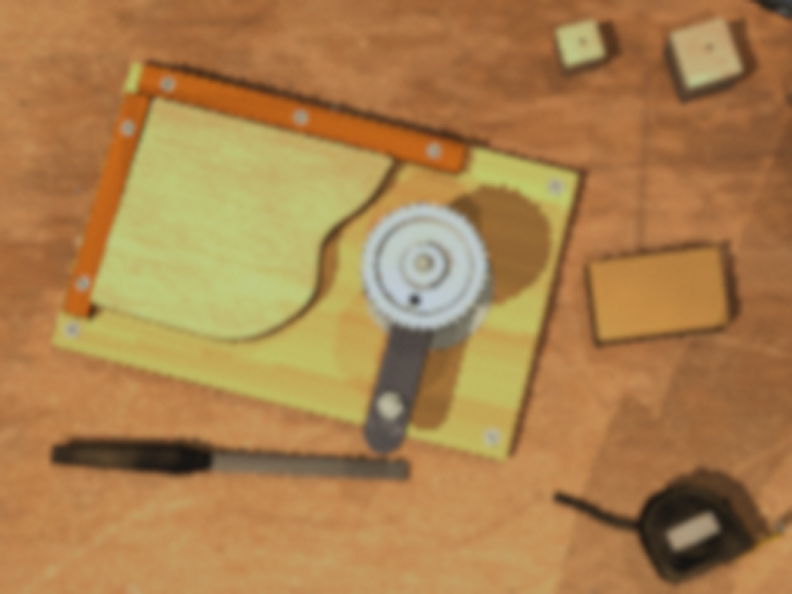

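View pics/top0z.png

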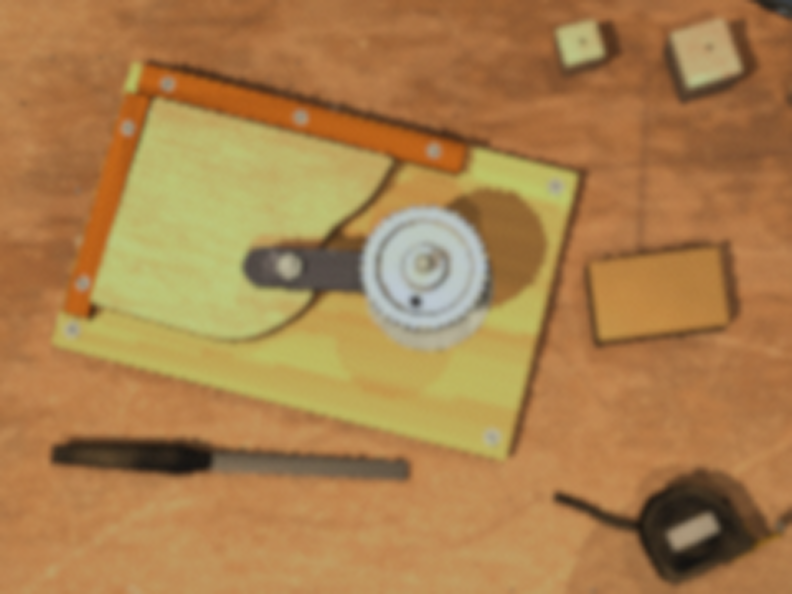

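The before and after views match: board, rasp, sander and tape are all where they were. The strap is at about 1.57 rad, the hole is back at its start place (415,300), and the arm is clear.

```bash
python3 -c "
from workcell import ticket
print(ticket.hand_in())"
```

```text
the job is handed in; nothing more can be done
None
```

The board is free: the clamp wheel is loosened two full turns and the strap stands right off the board. The job was handed in at about 23.5 s of the 58 s allowed.

- **Wheel:** I rolled it counter-clockwise with the shut fingertips against the rim. It first went about 6.5° past two turns, so I trimmed it back with a short clockwise stroke of about 5 mm. The last check put it at about 719.5°, with the crank hole back at its start place. The rim rose from about 98 to 103.5 mm at 1.2 turns, and stood near 109 mm just before the trim, which confirms the count.
- **Strap:** I pushed it toward the jig's -x side. The top camera puts it at about 1.57 rad, well past the 1.2 rad needed to clear the board.
- **Surroundings:** Before and after top views show the board, sander, tape measure and rasp unmoved. The highest contact force I read was about 19 N. The arm was clear of everything at hand-in.
- **Disagreement:** An oblique wrist view read 728° before the trim, while the later near-vertical view read 726.5°. I went by the later one, which I compared with a start picture taken from the same pose.

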